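# Set the polariser of the inspection light and lock it

## Robot

A 6-joint arm with a two-finger parallel gripper is mounted at the origin on a cart in front of the work surface, level with it; the furniture and walls round the work are solid. World frame = base frame: x ahead of the robot, y to its left, z up, the work surface at z = 0. Lengths are in m, angles in rad, forces in N, time in s.
With the tool pointing down it reaches from about 0.35 to 0.775 m from the base axis. Payload 5.5 kg.
Tool frame: the origin (TCP) lies at the very end of the fingers, on their centre line; the grasp point (between the pads) lies 19 mm behind it; z points along the fingers, x is the direction in which the jaws open and shut, and the axes are right-handed (so a half turn about z gives the same grasp; the last joint's range is limited). The gripper opens to 85 mm and grips with 20 to 120 N. Pads are 22 mm wide; open, the fingers measure 114 mm over their backs; the gripper's body (76 mm by 85 mm) begins 54 mm behind the grasp point. The pads swing forward as they close: fully open they stand 13 mm farther back than shut.
Start: joints at [1.132, 0.313, 0.046, 1.304, 0, 1.431], TCP at [0.169, 0.55, 0.231] pointing down, gripper open.
Joint ranges: [-2.76, 2.76], [-0.86, 1.69], [-1.03, 1.26], [-2.2, 2.34], [-1.47, 1.5], [-3.14, 3.14]. Speed limits (rad/s): [2.57, 2.57, 3.14, 3.14, 3.14, 3.14].

## Interface

Orientations are given as a rotation vector (axis times angle).
In Python, from plant import status, get_image, ctrl gives the robot as it stands.
- The arm moves only by the tool jog_arm, never from a script. Its argument "motion" is a list of rows, each a list of 7 numbers: the closure, from -1 (fully open) to 1 (shut), so that 0 is half open, then the shift along the tool's x, y, z in mm, then the turn, a rotation vector about the tool's x, y, z in degrees. A call has 1 to 10 rows; each row is the pose to reach, as a shift and turn from the pose commanded when the call began, along the tool's axes at that moment; what a row does not reach only later rows make up. A row lasts 1/10 s, in which the tool goes at most 50 mm and 8.59 degrees, less where a joint would pass 70% of its speed; a pose out of reach is approached as far as the arm can. A call with a gripper value outside its range is refused whole. The fingers move at their own pace and stop on an object; "newtons" is the grip in N (left out, the last holds). Time passes only in rows, so rows that repeat a pose let the fingers close. It gives the time, the measured TCP pose, the force and the opening at its end, in the units of the state.
- status.read_state(): the state, without advancing time (a new reading comes with each control period).
- get_image(name): name is "scene" or "top"; returns a dict with "frame" (480x640x3 uint8, blue, green, red), "vertical_fov" (degrees; the focal length in pixels is half the picture's height over the tangent of half this angle, whatever the lens; pixels are square), "cx", "cy" (the principal point, pixels), "dist_coeffs" ([k1, k2, p1, p2, k3] as OpenCV has them; the pictures are not rectified), "R" (3x3) and "t" (3): a world point X has camera coordinates R X + t. Camera axes: x right, y down, z forward; pixel columns grow to the right and rows downward; lengths in m; the calibration is good to about 2 mm. A picture is of the moment at which its call begins. There is no depth.
- ctrl.hand_in(): hands the job in, once; it reports no verdict.
The state is a dict: "time": time; "joint_pos": joint angles; "qd": joint speeds; "joint_torque": joint torques, N m; "position": TCP position; "orientation": TCP orientation; "wrist_force": force on the tool from outside, world axes, zero at the start; "moment": the same for the moment, N m; "finger_gap": opening from 0.0 (shut) to 1.0 (fully open).
Only numpy, scipy, OpenCV 4.12 (cv2) and the standard library are available. Lean on these libraries where they do the work, as an engineer would, in place of code of your own. Each camera call takes 0.05 s, during which the arm holds its last target. There are 200 camera calls.

## Task

On the round polarised-light viewer, gently push the ring's black lever around with the fingertips, without gripping it, until its orange pointer points at the green marker clip on the rim. Then push the blue lock tab at the back fully in towards the ring, and leave the lever on the mark. Do not shift the green clip, and leave the bottle, the vial and the pots beside the viewer where they stand.

Things in the scene. Friction and masses are not known exactly. Their poses are not given: they have to be found in the camera images.
- viewer: Round white viewer, 216 mm across and 40 mm high, fixed to the bench. Origin: centre of its underside, on the ring's axis, at bench height. Its -x axis points to the middle of the front scale (roughly to the robot), +x to the blue lock tab at the back, z up. The flat top is 40 mm above the bench; nothing on top of it is higher than 80 mm above the bench.
- ring_axis (a point): Point on the vertical axis of the polariser ring, 48 mm above the bench, level with the ring's top. The dark ring is 112 mm across.
- ring (a joint): Turn of the ring in rad about the vertical axis, counterclockwise from above positive (seen from the robot the lever, on the near side, moves to the right as it grows); 0 when the lever points along the viewer's -x axis; stops at -1.1 and +1.1. It turns easily against light friction (about 1 N at the knob) and stays where it is left.
- lever_knob (a point): Middle of the lever's upright black round knob: 14 mm diameter, standing from 52 to 80 mm above the bench, centre 75 mm from the ring axis; this point is 66 mm above the bench. The lever is a flat dark bar 10 mm wide, top 48 mm above the bench, from the ring out to 81 mm from the axis. Push the side of the knob along the arc.
- pointer_tip (a point): Tip of the lever's orange pointer, 88 mm from the ring axis, in line with the knob.
- marker_tip (a point): The inward tip of the green marker clip, at 88 mm from the ring axis, where the pointer tip has to be. The clip is 10 mm wide, sits on the rim 90 to 111 mm from the axis and rises 4 mm above the viewer's top; it sits tight but can be shifted by a hard knock. It is always on the counterclockwise side (from above) of the lever's first position.
- lock (a joint): Travel of the blue lock tab in m, from 0 (out) to 0.014 (fully in, at its stop); it slides along the viewer's -x axis, towards the ring, against about 1 N of friction and stays where it is left. It may start up to 3 mm in. It does not act on the ring mechanically.
- lock_back (a point): Middle of the outer (back) face of the lock tab's upright fin, the face to push; it moves with the tab. The fin is 34 mm wide across, 10 mm thick, and stands from 44 to 76 mm above the bench; this point is 64 mm above the bench and 97 mm behind the ring axis with the tab out. Behind it the space above the viewer's rim is free.
- green_bottle: Bystander, loose: white tablet bottle with a green label patch on one side (it may face away), 38 mm diameter, 68 mm high, left of the viewer; origin at the centre of its underside, z up.
- vial: Bystander, loose: white capped vial, 39 mm diameter, 64 mm high, right of the viewer; origin at the centre of its underside, z up.
- pots: Bystander, loose: stack of small clear pots, 46 mm diameter, 50 mm high, at the viewer's right rear; origin at the centre of its underside, z up.

How it is judged:
By the outcome, as a careful person would: the job done as asked, in the order asked, and still so for the second after the job is handed in, with the robot touching nothing.
It also fails if it takes over 54 s, if anything falls off the work surface, if the arm or the gripper's body presses on something with over 40 N, if the wrist force passes 120 N, or if a joint passes its speed limit or range.

## Working session

There is one attempt and no reset: what is moved stays moved. The work goes in short steps, Python scripts to look and compute and a tool call to move; the robot and the scene stay as the last step left them, time stands still between calls to the robot, and variables do not carry over. Pictures are saved under pics/ and viewed, about 8 in all and at most 12, crops included, and the job is handed in when it is done.

Besides the shell and the picture viewer there is one more tool, called after ">>>" as name(argument=value, ...), one argument or row to a line, values as JSON. jog_arm: Moves the arm, as the interface text tells. Its arguments: {"type":"object","properties":{"motion":{"type":"array"},"newtons":{"type":"number"}},"required":["motion"]}

```bash
mkdir -p pics; cat > h.py <<'E'
import numpy as np, cv2
from plant import status, get_image, ctrl
def K(c):
    h,w=c["frame"].shape[:2]; f=h/2/np.tan(np.radians(c["vertical_fov"])/2)
    return np.array([[f,0,c["cx"]],[0,f,c["cy"]],[0,0,1.]])
def ray(c,uv,z):
    p=cv2.undistortPoints(np.array(uv,float).reshape(-1,1,2),K(c),np.array(c["dist_coeffs"],float))[:,0]
    R=np.array(c["R"]);t=np.array(c["t"]); d=np.c_[p,np.ones(len(p))]@R; o=-R.T@t
    return o+d*((z-o[2])/d[:,2])[:,None]
def proj(c,X):
    R=np.array(c["R"]);return cv2.projectPoints(np.array(X,float).reshape(-1,1,3),cv2.Rodrigues(R)[0],np.array(c["t"],float),K(c),np.array(c["dist_coeffs"],float))[0][:,0]
E
python3 - <<'E'
from h import *
for n in("scene","top"):
    c=get_image(n); cv2.imwrite(f"pics/{n}0.png",c["frame"]); print(n,c["vertical_fov"],-np.array(c["R"]).T@c["t"])
print(status.read_state())
E
```

```text
scene 44.64123188754187 [ 0.24188891 -0.40834574  0.72726951]
top 44.984320270498074 [0.45026123 0.00974508 1.12720074]
{'time': 0.1, 'joint_pos': array([1.13241620e+00, 3.13973576e-01, 4.51131668e-02, 1.30361582e+00,
       4.45442666e-05, 1.43121103e+00]), 'qd': array([-0.00015207, -0.00315932,  0.00403971, -0.00012047,  0.00034305,
       -0.0009607 ]), 'joint_torque': array([ 3.07965092e-03, -4.81724238e+01,  2.99245155e+01,  1.27864850e-02,
       -8.49587605e-05,  2.17086944e-05]), 'position': array([0.16905725, 0.54911494, 0.230479  ]), 'orientation': array([ 2.52672832e+00,  1.86559973e+00, -2.35301965e-03]), 'wrist_force': array([-1.02309721, -0.68145687, -0.72043242]), 'moment': array([-0.02784193, -0.039682  , -0.02337072]), 'finger_gap': 0.9992397202548923}
```

View pics/scene0.png

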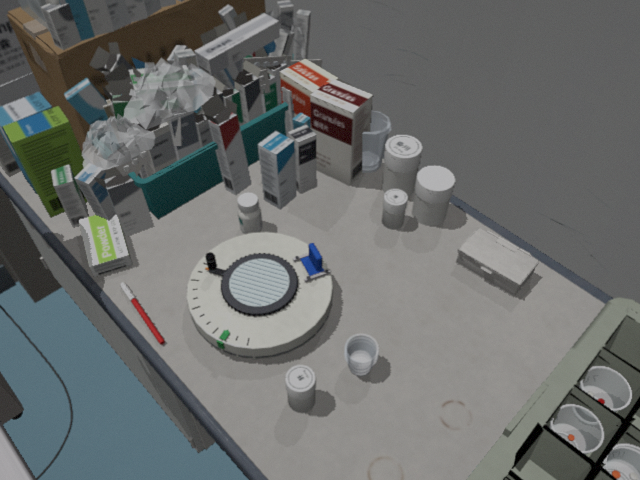

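View pics/top0.png

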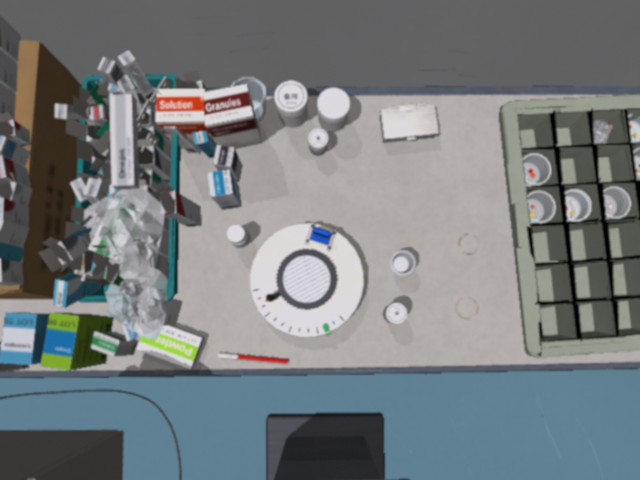

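The scene view shows the viewer centred at about (260,290), the lever knob at (211,260), the green clip at (223,339) and the blue tab at (316,258). In the top view they are the viewer (307,280), lever (272,296), clip (326,328) and tab (320,235). The bottle is at (237,235), the vial at (397,313) and the pots at (402,262). Next I measure them.

```bash
cat > m.py <<'E'
from h import *
def blob(c,lo,hi,box,mn=4):
    x0,y0,x1,y1=box; hsv=cv2.cvtColor(c["frame"],cv2.COLOR_BGR2HSV)[y0:y1,x0:x1]
    m=cv2.inRange(hsv,lo,hi); ys,xs=np.nonzero(m); return np.c_[xs+x0,ys+y0].astype(float)
if __name__=="__main__":
    R={"top":(245,220,370,340),"scene":(180,230,340,355)}
    for n in("top","scene"):
        c=get_image(n); b=R[n]; print(n)
        # white body top outline
        x0,y0,x1,y1=b; f=c["frame"]; hsv=cv2.cvtColor(f,cv2.COLOR_BGR2HSV)
        for nm,lo,hi,z in(("green",(45,90,40),(85,255,255),.043),("orange",(3,100,80),(22,255,255),.046),("blue",(105,120,40),(130,255,255),.064)):
            p=blob(c,lo,hi,b); 
            if len(p):
                W=ray(c,p,z); print(nm,len(p),p.mean(0).round(1),W.mean(0).round(4),W.min(0).round(3),W.max(0).round(3))
        # dark ring: outer contour ellipse
        m=cv2.inRange(hsv,(0,0,0),(180,255,75)); q=np.zeros_like(m); q[y0:y1,x0:x1]=m[y0:y1,x0:x1]
        cs=sorted(cv2.findContours(q,cv2.RETR_EXTERNAL,cv2.CHAIN_APPROX_NONE)[0],key=cv2.contourArea)[::-1][:2]
        for k in cs:
            W=ray(c,k[:,0],.048)[:,:2]
            for _ in range(8):
                s=np.linalg.lstsq(np.c_[2*W,np.ones(len(W))],(W**2).sum(1),rcond=None)[0]; r=np.sqrt(s[2]+s[:2]@s[:2])
                e=abs(np.linalg.norm(W-s[:2],axis=1)-r); W=W[e<max(.002,2*np.median(e))]
            print("dark",cv2.contourArea(k),s[:2].round(4),r.round(4),len(W),len(k))
        cv2.imwrite(f"pics/crop_{n}.png",cv2.resize(f[y0-20:y1+20,x0-20:x1+20],None,fx=4,fy=4,interpolation=cv2.INTER_CUBIC)[:600,:800])
E
python3 m.py
```

```text
top
green 27 [325.9 327.7] [ 0.4391 -0.0006  0.043 ] [ 0.428 -0.004  0.043] [0.446 0.003 0.043]
orange 1 [266. 300.] [0.4916 0.11   0.046 ] [0.492 0.11  0.046] [0.492 0.11  0.046]
blue 234 [320.5 235.2] [0.6093 0.0073 0.064 ] [ 0.595 -0.01   0.064] [0.625 0.025 0.064]
dark 42.5 [0.5035 0.0986] 0.0109 19 27
scene
green 88 [222.7 338.4] [ 0.4355 -0.0038  0.043 ] [ 0.424 -0.016  0.043] [0.448 0.005 0.043]
orange 5 [207.2 268.4] [0.4922 0.1087 0.046 ] [0.491 0.107 0.046] [0.494 0.111 0.046]
blue 410 [312.5 260.7] [6.073e-01 4.000e-04 6.400e-02] [ 0.586 -0.023  0.064] [0.63  0.028 0.064]
dark 1146.0 [0.5296 0.0303] 0.0548 208 448
dark 260.5 [ 5.204e-01 -4.000e-04] 0.0889 95 161
```

View pics/crop_top.png

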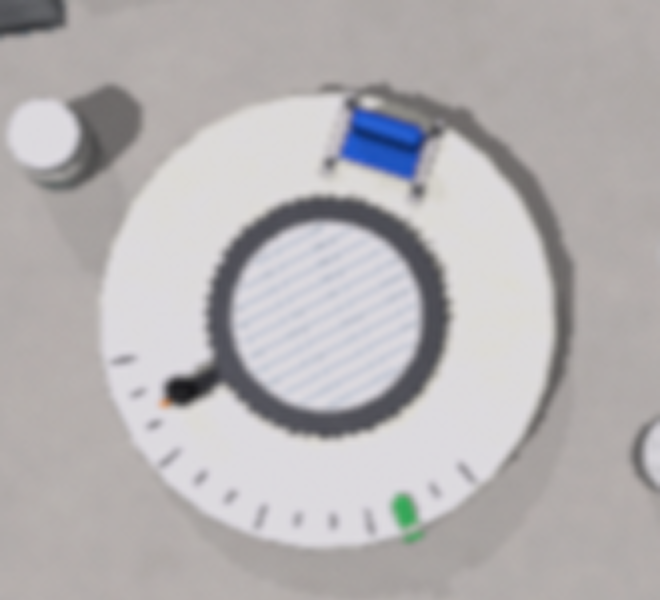

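View pics/crop_scene.png

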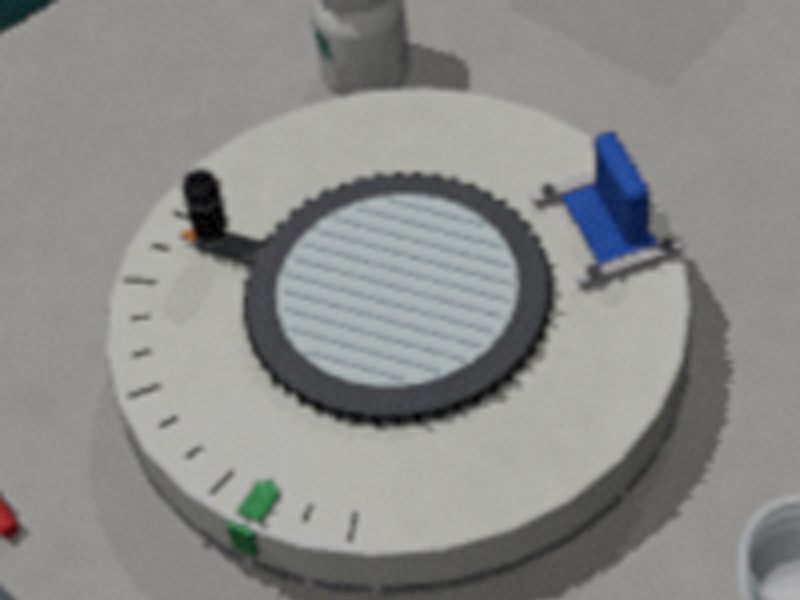

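The crops show the orange tip just outside the knob, the green clip's inner end (scene crop about (262,485)), and the tab's fin. Now a finer fit of the axis and angles.

```bash
cat > n.py <<'E'
from m import *
def circ(W,r0=None):
    for _ in range(12):
        s=np.linalg.lstsq(np.c_[2*W,np.ones(len(W))],(W**2).sum(1),rcond=None)[0]; r=np.sqrt(s[2]+s[:2]@s[:2])
        e=abs(np.linalg.norm(W-s[:2],axis=1)-r); W=W[e<max(.0015,2*np.median(e))]
    return s[:2],r,len(W)
def axis(c,n):
    b={"top":(245,215,370,340),"scene":(180,225,340,355)}[n]; x0,y0,x1,y1=b
    g=cv2.cvtColor(c["frame"],cv2.COLOR_BGR2GRAY)
    q=np.zeros_like(g); q[y0:y1,x0:x1]=cv2.inRange(g,0,130 if n=="top" else 105)[y0:y1,x0:x1]
    cs,h=cv2.findContours(q,cv2.RETR_CCOMP,cv2.CHAIN_APPROX_NONE); out=[]
    for k in cs:
        if cv2.contourArea(k)<700: continue
        for z in(.048,): out.append(circ(ray(c,k[:,0],z)[:,:2]))
    return out
if __name__=="__main__":
    for n in("top","scene"):
        c=get_image(n)
        for o in axis(c,n): print(n,o[0].round(4),o[1].round(4),o[2])
        b={"top":(245,215,370,340),"scene":(180,225,340,355)}[n]
        p=blob(c,(105,100,40),(130,255,255),b); hull=cv2.minAreaRect(p.astype(np.float32)); print(cv2.boxPoints(hull).round(1).tolist())
        print(np.c_[cv2.boxPoints(hull),ray(c,cv2.boxPoints(hull),.076)[:,:2],ray(c,cv2.boxPoints(hull),.044)[:,:2]].round(3))
        for nm,u in(("bottle",[237,232] if n=="top" else [247,200]),("vial",[397,310] if n=="top" else [300,375]),("pots",[403,257] if n=="top" else [361,343])):
            print(nm,ray(c,[u],.066 if nm!="pots" else .05).round(3))
E
python3 n.py
```

```text
top [0.5306 0.0346] 0.055 144
top [0.5306 0.0351] 0.0459 138
[[309.5, 238.5], [313.6000061035156, 226.1999969482422], [331.6000061035156, 232.1999969482422], [327.5, 244.5]]
[[ 3.095e+02  2.385e+02  6.020e-01  2.800e-02  6.060e-01  2.800e-02]
 [ 3.136e+02  2.262e+02  6.240e-01  2.000e-02  6.300e-01  2.000e-02]
 [ 3.316e+02  2.322e+02  6.130e-01 -1.300e-02  6.180e-01 -1.400e-02]
 [ 3.275e+02  2.445e+02  5.900e-01 -5.000e-03  5.940e-01 -6.000e-03]]
bottle [[0.617 0.162 0.066]]
vial [[ 0.47  -0.13   0.066]]
pots [[ 0.568 -0.147  0.05 ]]
scene [0.5242 0.0066] 0.1041 265
scene [0.5295 0.0324] 0.0574 109
scene [0.5324 0.0354] 0.0456 158
[[295.79998779296875, 251.6999969482422], [312.70001220703125, 241.89999389648438], [327.70001220703125, 267.70001220703125], [310.79998779296875, 277.5]]
[[ 2.95756e+02  2.51725e+02  5.94000e-01  2.20000e-02  6.12000e-01
   4.30000e-02]
 [ 3.12668e+02  2.41860e+02  6.25000e-01  1.90000e-02  6.44000e-01
   4.00000e-02]
 [ 3.27720e+02  2.67663e+02  6.08000e-01 -3.20000e-02  6.26000e-01
  -1.30000e-02]
 [ 3.10808e+02  2.77529e+02  5.78000e-01 -2.80000e-02  5.94000e-01
  -9.00000e-03]]
bottle [[0.615 0.164 0.066]]
vial [[ 0.467 -0.128  0.066]]
pots [[ 0.565 -0.142  0.05 ]]
```

```bash
cat > p.py <<'E'
from h import *
from scipy.spatial.transform import Rotation as Ro
C=np.array([.531,.035]); s=status.read_state()
def shift(xyz,yyaw,s=s):
    """world TCP target, yaw (deg) of tool y, tool down -> row in current tool axes (mm, deg)"""
    R=Ro.from_rotvec(s["orientation"]); a=np.radians(yyaw); y=np.array([np.cos(a),np.sin(a),0]); z=np.array([0,0,-1.])
    T=Ro.from_matrix(np.c_[np.cross(y,z),y,z]); q=(R.inv()*T).as_rotvec(degrees=True)
    return np.r_[R.inv().apply(np.array(xyz)-s["position"])*1000,q].round(1)
def F(th,gap,z=.06,rad=.072):
    a=np.radians(th); u=np.array([np.cos(a),np.sin(a)]); t=np.array([-u[1],u[0]])
    return shift(np.r_[C+rad*u-(.018+gap)*t,z],th+90)
E
python3 - <<'E'
from p import *
print(F(118,.02,.231)); print(F(118,.02,.06))
E
```

```text
[-3.074e+02  4.730e+02  1.000e-01  0.000e+00  0.000e+00  1.349e+02]
[-307.3  473.   171.1    0.     0.   134.9]
```

>>> jog_arm(
  motion=[
    [1, -31, 47, 0, 0, 0, 8.5],
    [1, -62, 95, 0, 0, 0, 17],
    [1, -92, 142, 0, 0, 0, 25],
    [1, -123, 189, 0, 0, 0, 34],
    [1, -154, 237, 0, 0, 0, 42],
    [1, -185, 284, 0, 0, 0, 51],
    [1, -215, 331, 0, 0, 0, 59],
    [1, -246, 378, 0, 0, 0, 68],
    [1, -277, 426, 0, 0, 0, 76],
    [1, -307, 473, 0, 0, 0, 84],
  ],
  newtons=20,
)

```text
time: 1.3
position: [0.4908, 0.164, 0.2315]
orientation: [-3.126, 0.314, -0.001]
wrist_force: [1.1, -0.1, 0.0]
finger_gap: -0.005
```

```bash
python3 - <<'E'
from p import *
print(s["time"],s["position"],s["joint_pos"].round(2),s["finger_gap"]); print(F(118,.02,.1)); print(F(118,.02,.06))
E
```

```text
1.3 [0.49080239 0.16396417 0.23152257] [ 0.17  0.2  -0.1   1.27  0.    1.94] -0.004610374329461703
[ 48.5  38.7 131.5  -0.   -0.   50.5]
[ 48.5  38.7 171.5  -0.   -0.   50.5]
```

>>> jog_arm(
  motion=[
    [1, 24, 19, 30, 0, 0, 8.5],
    [1, 48, 38, 60, 0, 0, 17],
    [1, 48, 38, 90, 0, 0, 25.5],
    [1, 48, 38, 110, 0, 0, 34],
    [1, 48, 38, 120, 0, 0, 42],
    [1, 48, 38, 131, 0, 0, 50.5],
    [1, 48, 38, 131, 0, 0, 50.5],
    [1, 48, 38, 131, 0, 0, 50.5],
  ],
)

```text
time: 2.1
position: [0.5295, 0.1193, 0.1004]
orientation: [2.701, -1.604, -0.001]
wrist_force: [-0.5, -1.0, -0.2]
finger_gap: 0.003
```

```bash
python3 - <<'E'
from p import *
print(s["time"],s["position"],s["joint_pos"].round(2)); print(F(118,.02,.06))
for g in(.02,.01,0): print(F(118,g,.06))
c=get_image("scene"); cv2.imwrite("pics/s2.png",cv2.resize(c["frame"][150:350,160:360],None,fx=3,fy=3,interpolation=cv2.INTER_CUBIC))
E
```

```text
2.1 [0.52949365 0.11927084 0.10038427] [ 0.07  0.33 -0.27  0.98  0.    2.72]
[ 3.1  0.3 40.4  0.   0.   0.6]
[ 3.1  0.3 40.4  0.   0.   0.6]
[ 3.  10.3 40.4  0.   0.   0.6]
[ 2.9 20.3 40.4  0.   0.   0.6]
```

View pics/s2.png

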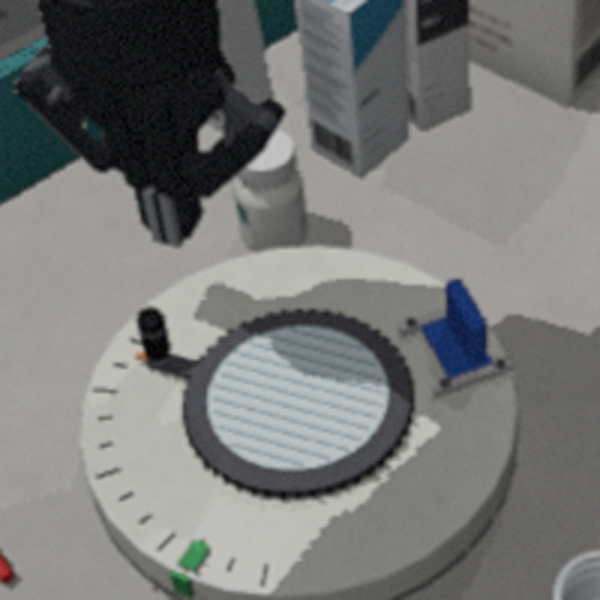

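The finger is clear of both the bottle and the knob: the tip is at crop (175,240), the knob at (152,335). I descend next.

>>> jog_arm(
  motion=[
    [1, 3, 0, 20, 0, 0, 0.6],
    [1, 3, 0, 40, 0, 0, 0.6],
    [1, 3, 0, 40, 0, 0, 0.6],
    [1, 3, 5, 40, 0, 0, 0.6],
    [1, 3, 10, 40, 0, 0, 0.6],
    [1, 3, 14, 40, 0, 0, 0.6],
    [1, 3, 14, 40, 0, 0, 0.6],
  ],
)

```text
time: 2.85
position: [0.5184, 0.1098, 0.0612]
orientation: [-2.689, 1.623, -0.001]
wrist_force: [-0.2, -1.0, -0.3]
finger_gap: -0.0
```

```bash
python3 - <<'E'
from p import *
print(s["time"],s["position"],s["wrist_force"],s["joint_pos"].round(2))
for th in range(118,200,4): print(th,F(th,0)[[0,1,2,5]])
E
```

```text
2.85 [0.51844285 0.10976739 0.06115044] [-0.19145084 -0.95939315 -0.33306482] [ 0.06  0.34 -0.35  0.87  0.    2.71]
118 [-0.1  6.   1.1 -0.2]
122 [-1.1 11.1  1.1 -4.2]
126 [-1.8 16.2  1.1 -8.2]
130 [ -2.2  21.4   1.1 -12.2]
134 [ -2.2  26.6   1.1 -16.2]
138 [ -1.8  31.7   1.1 -20.2]
142 [ -1.   36.9   1.1 -24.2]
146 [  0.   41.9   1.1 -28.2]
150 [  1.5  46.9   1.1 -32.2]
154 [  3.3  51.8   1.1 -36.2]
158 [  5.4  56.5   1.1 -40.2]
162 [  7.8  61.1   1.1 -44.2]
166 [ 10.6  65.4   1.1 -48.2]
170 [ 13.7  69.6   1.1 -52.2]
174 [ 17.   73.6   1.1 -56.2]
178 [ 20.6  77.3   1.1 -60.2]
182 [ 24.5  80.7   1.1 -64.2]
186 [ 28.6  83.9   1.1 -68.2]
190 [ 32.9  86.8   1.1 -72.2]
194 [ 37.4  89.4   1.1 -76.2]
198 [ 42.   91.6   1.1 -80.2]
```

>>> jog_arm(
  motion=[
    [1, 0, 6, 1, 0, 0, 0],
    [1, -1.1, 11.1, 1, 0, 0, -4.2],
    [1, -1.8, 16.2, 1, 0, 0, -8.2],
    [1, -2.2, 21.4, 1, 0, 0, -12.2],
    [1, -2.2, 26.6, 1, 0, 0, -16.2],
    [1, -1.8, 31.7, 1, 0, 0, -20.2],
    [1, -1, 36.9, 1, 0, 0, -24.2],
    [1, 0, 42, 1, 0, 0, -28.2],
    [1, 1.5, 47, 1, 0, 0, -32.2],
    [1, 1.5, 47, 1, 0, 0, -32.2],
  ],
)

```text
time: 3.85
position: [0.4774, 0.0864, 0.0594]
orientation: [-3.034, 0.814, -0.0]
wrist_force: [-0.3, -1.4, -0.1]
finger_gap: 0.002
```

```bash
python3 - <<'E'
from p import *
print(s["time"],s["position"],s["wrist_force"],s["joint_pos"].round(2))
for th in range(150,198,4): print(th,F(th,0)[[0,1,2,5]])
c=get_image("scene"); cv2.imwrite("pics/s3.png",cv2.resize(c["frame"][150:350,160:360],None,fx=3,fy=3,interpolation=cv2.INTER_CUBIC))
E
```

```text
3.85 [0.47735219 0.08642262 0.05943818] [-0.34707418 -1.42035979 -0.12760798] [ 0.01  0.27 -0.47  0.84  0.    2.11]
150 [ 0.2 -0.3 -0.6 -0. ]
154 [-0.9  4.8 -0.6 -4. ]
158 [-1.6  9.9 -0.6 -8. ]
162 [ -2.   15.1  -0.6 -12. ]
166 [ -2.   20.3  -0.6 -16. ]
170 [ -1.6  25.4  -0.6 -20. ]
174 [ -0.9  30.6  -0.6 -24. ]
178 [  0.2  35.6  -0.6 -28. ]
182 [  1.6  40.6  -0.6 -32. ]
186 [  3.4  45.5  -0.6 -36. ]
190 [  5.5  50.2  -0.6 -40. ]
194 [  7.9  54.8  -0.6 -44. ]
```

View pics/s3.png

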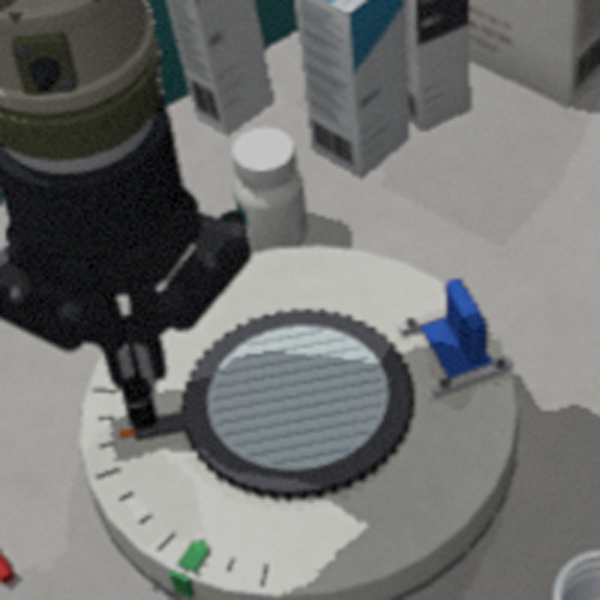

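The lever is following the finger, with the orange tip at crop (125,433). I continue to about 10° short of the mark.

>>> jog_arm(
  motion=[
    [1, -0.9, 4.8, 0, 0, 0, -4],
    [1, -1.6, 9.9, 0, 0, 0, -8],
    [1, -2, 15, 0, 0, 0, -12],
    [1, -2, 20.3, 0, 0, 0, -16],
    [1, -1.6, 25.4, 0, 0, 0, -20],
    [1, -0.9, 30.6, 0, 0, 0, -24],
    [1, 0.2, 35.6, 0, 0, 0, -28],
    [1, 1.6, 40.6, 0, 0, 0, -32],
    [1, 3.4, 45.5, 0, 0, 0, -36],
    [1, 5.5, 50.2, 0, 0, 0, -40],
  ],
)

```text
time: 4.9
position: [0.4574, 0.0407, 0.0593]
orientation: [-3.129, -0.275, 0.0]
wrist_force: [-0.3, -0.2, -0.2]
finger_gap: -0.003
```

```bash
cat > q.py <<'E'
from p import *
from m import blob
def lab(p,c):
    m=np.zeros(c["frame"].shape[:2],np.uint8); m[p[:,1].astype(int),p[:,0].astype(int)]=1
    return cv2.connectedComponentsWithStats(m)
print(s["time"],s["position"],s["wrist_force"])
for n,b in(("scene",(180,225,340,360)),("top",(245,215,370,340))):
    c=get_image(n)
    for nm,lo,hi,z in(("green",(45,90,40),(85,255,255),.044),("orange",(3,90,60),(22,255,255),.045)):
        p=blob(c,lo,hi,b)
        if not len(p): continue
        k,L,st,ce=lab(p,c)
        for i in range(1,k):
            ys,xs=np.nonzero(L==i); W=ray(c,np.c_[xs,ys],z)[:,:2]-C; m=W.mean(0); r=np.linalg.norm(W,axis=1); a=np.degrees(np.arctan2(W[:,1],W[:,0]))%360
            inner=r<np.quantile(r,.35)
            print(n,nm,st[i,4],ce[i].round(1),"mean ang %.2f r %.4f; r %.4f..%.4f; inner ang %.2f; ang %.1f..%.1f"%(np.degrees(np.arctan2(m[1],m[0]))%360,np.hypot(*m),r.min(),r.max(),a[inner].mean(),a.min(),a.max()))
    if n=="scene": cv2.imwrite("pics/s_%d.png"%(s["time"]*100),cv2.resize(c["frame"][250:350,180:300],None,fx=5,fy=5,interpolation=cv2.INTER_CUBIC))
E
python3 q.py; ls pics
```

```text
4.9 [0.45735115 0.04065465 0.05934578] [-0.33612158 -0.20980357 -0.15916066]
scene green 52 [224.3 334.7] mean ang 201.76 r 0.0976; r 0.0894..0.1043; inner ang 201.73; ang 199.4..204.2
scene green 34 [220.1 344.1] mean ang 203.08 r 0.1130; r 0.1087..0.1170; inner ang 202.02; ang 199.8..206.4
scene orange 11 [219.4 320.7] mean ang 189.47 r 0.0831; r 0.0796..0.0870; inner ang 189.35; ang 188.5..190.2
crop_scene.png
crop_top.png
s2.png
s3.png
s_490.png
scene0.png
top0.png
```

```bash
python3 - <<'E'
from p import *
for th in (190,192,194,196,198,200,201): print(th,F(th,0)[[0,1,2,5]])
E
```

```text
190 [-0.5 -0.  -0.7 -0.1]
192 [-1.1  2.5 -0.7 -2.1]
194 [-1.6  5.  -0.7 -4.1]
196 [-2.   7.6 -0.7 -6.1]
198 [-2.3 10.2 -0.7 -8.1]
200 [ -2.5  12.7  -0.7 -10.1]
201 [ -2.6  14.   -0.7 -11.1]
```

>>> jog_arm(
  motion=[
    [1, -1.1, 2.5, 0, 0, 0, -2],
    [1, -1.6, 5, 0, 0, 0, -4],
    [1, -2, 7.6, 0, 0, 0, -6],
    [1, -2.3, 10.2, 0, 0, 0, -8],
    [1, -2.5, 12.7, 0, 0, 0, -10],
    [1, -2.5, 12.7, 0, 0, 0, -10],
    [1, -2.5, 12.7, 0, 0, 0, -10],
  ],
)

```text
time: 5.7
position: [0.4573, 0.0277, 0.0593]
orientation: [-3.095, -0.541, -0.0]
wrist_force: [-0.5, -0.0, 0.5]
finger_gap: 0.001
```

```bash
python3 q.py; python3 - <<'E'
from p import *
for th in (200,201,202,203): print(th,F(th,0)[[0,1,2,5]])
E
cp pics/s_5*.png pics/close.png; ls pics
```

```text
5.7 [0.4572866  0.02770863 0.05930705] [-0.49162026 -0.01740952  0.52513634]
scene green 50 [224.4 334.8] mean ang 201.86 r 0.0976; r 0.0894..0.1043; inner ang 201.91; ang 199.6..204.2
scene green 33 [220.1 344.2] mean ang 203.12 r 0.1131; r 0.1093..0.1170; inner ang 201.90; ang 199.8..206.4
scene orange 15 [228.  325.3] mean ang 199.83 r 0.0827; r 0.0788..0.0871; inner ang 199.43; ang 198.3..201.1
200 [-0.2  0.4 -0.7 -0.1]
201 [-0.5  1.7 -0.7 -1.1]
202 [-0.8  2.9 -0.7 -2.1]
203 [-1.   4.2 -0.7 -3.1]
close.png
crop_scene.png
crop_top.png
s2.png
s3.png
s_490.png
s_570.png
scene0.png
top0.png
```

View pics/close.png

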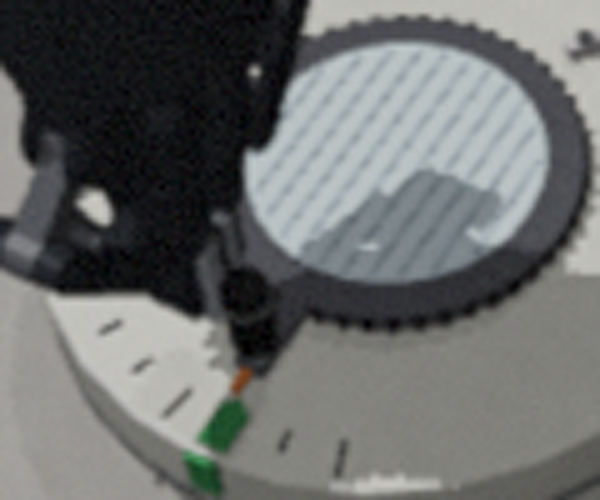

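The orange tip is at crop (241,380) and the clip's inner end at (232,405). The lever is about 2° short, so I push by that amount.

>>> jog_arm(
  motion=[
    [1, -0.4, 1.3, 0, 0, 0, -1],
    [1, -0.7, 2.6, 0, 0, 0, -2],
    [1, -0.7, 2.6, 0, 0, 0, -2],
    [1, -0.7, 2.6, 0, 0, 0, -2],
  ],
)

```text
time: 6.2
position: [0.4574, 0.0248, 0.0593]
orientation: [3.084, 0.598, -0.0]
wrist_force: [0.0, 1.1, 0.1]
finger_gap: -0.002
```

```bash
python3 q.py
```

```text
6.2 [0.4574186  0.02481906 0.05927208] [0.00543564 1.08673933 0.11885187]
scene green 50 [224.3 334.7] mean ang 201.81 r 0.0975; r 0.0902..0.1040; inner ang 201.99; ang 199.4..204.2
scene green 33 [220.1 344.2] mean ang 203.12 r 0.1131; r 0.1093..0.1170; inner ang 201.90; ang 199.8..206.4
scene orange 14 [229.8 326.2] mean ang 201.91 r 0.0829; r 0.0790..0.0873; inner ang 201.85; ang 200.8..203.2
```

They match at 201.9° against 201.8°. I back off, lift and move to the back side.

>>> jog_arm(
  motion=[
    [1, 0, -8, 0, 0, 0, 0],
    [1, 0, -20, 0, 0, 0, 0],
    [1, 0, -20, -30, 0, 0, 0],
    [1, 0, -20, -75, 0, 0, 0],
    [1, 0, -20, -120, 0, 0, 0],
  ],
)

```text
time: 6.8
position: [0.4484, 0.0445, 0.1801]
orientation: [-3.083, -0.6, 0.004]
wrist_force: [1.8, -0.4, 0.1]
finger_gap: -0.0
```

```bash
python3 q.py; python3 - <<'E'
from p import *
print(s["joint_pos"].round(2),s["position"])
# fin: back at r .094, push world dir 161; tool y yaw -19 (push along -y)
u=np.array([np.cos(np.radians(-19)),np.sin(np.radians(-19))])
for r,z in((.145,.17),(.135,.17),(.135,.066)): print(C+r*u,shift(np.r_[C+r*u,z],-19))
E
```

```text
6.8 [0.44838698 0.04451798 0.18007399] [ 1.75123023 -0.39140376  0.11114573]
scene green 53 [224.4 334.8] mean ang 201.91 r 0.0976; r 0.0894..0.1043; inner ang 201.78; ang 199.4..204.4
scene green 35 [220.1 344.2] mean ang 203.16 r 0.1131; r 0.1087..0.1174; inner ang 202.02; ang 199.8..206.4
scene orange 14 [229.9 326.1] mean ang 201.93 r 0.0827; r 0.0790..0.0865; inner ang 201.85; ang 200.8..203.2
[-0.08  0.1  -0.34  1.12  0.    1.11] [0.45311318 0.04412689 0.18516542]
[ 0.66810019 -0.01220738] [178.  132.8  17.4   0.5  -0.4 -49. ]
[ 0.65864501 -0.0089517 ] [170.5 126.2  17.3   0.5  -0.4 -49. ]
[ 0.65864501 -0.0089517 ] [169.5 125.8 121.3   0.5  -0.4 -49. ]
```

>>> jog_arm(
  motion=[
    [1, 28, 21, 0, 0, 0, -8],
    [1, 57, 42, 0, 0, 0, -16],
    [1, 85, 63, 0, 0, 0, -24],
    [1, 113, 84, 0, 0, 0, -32],
    [1, 142, 105, 0, 0, 0, -40],
    [1, 170, 126, 17, 0, 0, -49],
    [1, 170, 126, 17, 0, 0, -49],
    [1, 170, 126, 17, 0, 0, -49],
  ],
)

```text
time: 7.7
position: [0.6536, -0.0089, 0.1601]
orientation: [-2.556, -1.821, 0.005]
wrist_force: [-0.7, 0.1, 1.2]
finger_gap: 0.003
```

```bash
python3 - <<'E'
from p import *
print(s["joint_pos"].round(2),s["position"])
u=np.array([np.cos(np.radians(-19)),np.sin(np.radians(-19))])
for r,z in((.135,.1),(.135,.064),(.115,.064)): print(shift(np.r_[C+r*u,z],-19))
c=get_image("top"); cv2.imwrite("pics/t4.png",cv2.resize(c["frame"][180:350,220:420],None,fx=3.5,fy=3.5,interpolation=cv2.INTER_CUBIC))
E
```

```text
[-0.14  0.5   0.15  1.22  0.    0.2 ] [ 0.65363655 -0.008947    0.16007866]
[ 1.7  5.  60.1 -0.2  0.  -0.1]
[ 1.7  5.1 96.1 -0.2  0.  -0.1]
[  1.7 -14.9  96.1  -0.2   0.   -0.1]
```

View pics/t4.png

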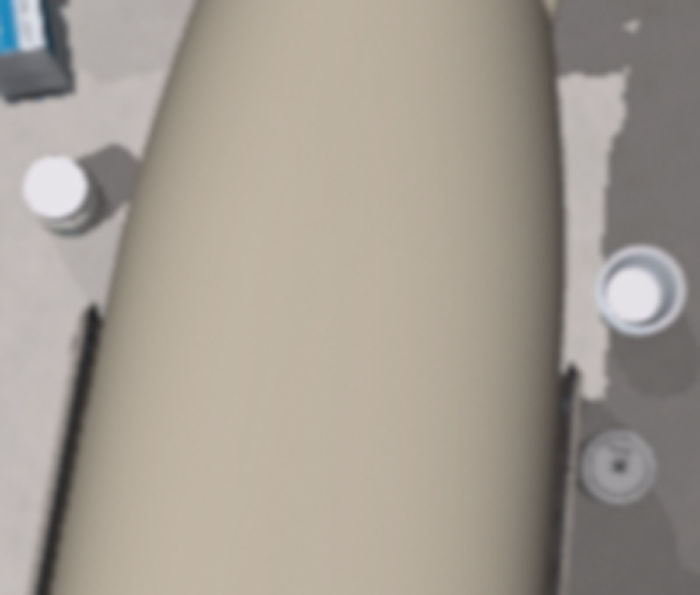

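The arm hides the viewer in the top view; the bottle and pots still stand. I descend behind the fin.

>>> jog_arm(
  motion=[
    [1, 2, 5, 30, 0, 0, 0],
    [1, 2, 5, 65, 0, 0, 0],
    [1, 2, 5, 98, 0, 0, 0],
    [1, 2, 5, 98, 0, 0, 0],
    [1, 2, 5, 98, 0, 0, 0],
  ],
)

```text
time: 8.25
position: [0.6592, -0.0088, 0.0655]
orientation: [-2.558, -1.824, 0.0]
wrist_force: [0.2, -0.2, 0.1]
finger_gap: 0.002
```

```bash
python3 - <<'E'
from p import *
print(s["joint_pos"].round(2),s["position"],s["wrist_force"])
u=np.array([np.cos(np.radians(-19)),np.sin(np.radians(-19))])
print((s["position"][:2]-C)@u)
for r,z in((.11,.062),(.1,.062),(.094,.062)): print(shift(np.r_[C+r*u,z],-19))
c=get_image("scene"); cv2.imwrite("pics/s5.png",cv2.resize(c["frame"][180:360,180:380],None,fx=3,fy=3,interpolation=cv2.INTER_CUBIC))
E
```

```text
[-0.14  0.56  0.01  1.02  0.    0.2 ] [ 0.65917508 -0.00884857  0.0654515 ] [ 0.17104091 -0.16665438  0.06793207]
0.1354676205909701
[ -0.3 -25.5   3.5  -0.   -0.   -0. ]
[ -0.3 -35.5   3.5  -0.   -0.   -0. ]
[ -0.3 -41.5   3.5  -0.   -0.   -0. ]
```

View pics/s5.png

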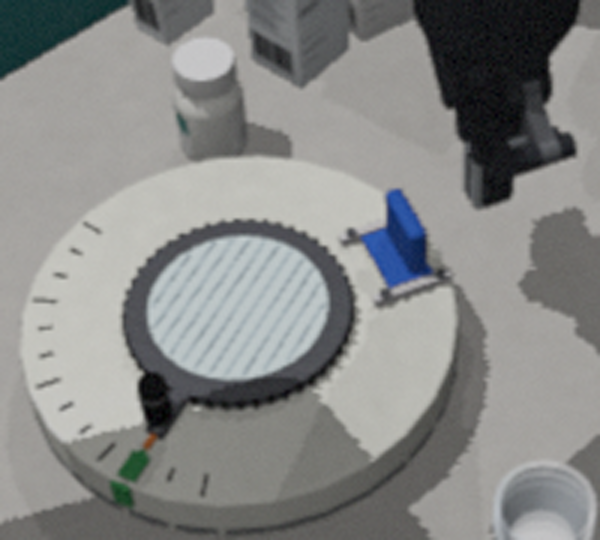

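The finger tip at crop (490,190) is behind the fin (408,235). The pointer (150,440) lines up with the clip (133,465). I push slowly.

>>> jog_arm(
  motion=[
    [1, 0, -10, 3, 0, 0, 0],
    [1, 0, -20, 3, 0, 0, 0],
    [1, 0, -24, 3, 0, 0, 0],
    [1, 0, -27, 3, 0, 0, 0],
    [1, 0, -30, 3, 0, 0, 0],
    [1, 0, -33, 3, 0, 0, 0],
    [1, 0, -36, 3, 0, 0, 0],
    [1, 0, -38, 3, 0, 0, 0],
    [1, 0, -39, 3, 0, 0, 0],
    [1, 0, -39, 3, 0, 0, 0],
  ],
)

```text
time: 9.3
position: [0.6231, 0.0032, 0.0612]
orientation: [-2.558, -1.824, 0.0]
wrist_force: [0.5, -0.1, -0.1]
finger_gap: -0.001
```

>>> jog_arm(
  motion=[
    [1, 0, -1, 0, 0, 0, 0],
    [1, 0, -2, 0, 0, 0, 0],
    [1, 0, -2, 0, 0, 0, 0],
  ],
)

```text
time: 9.6
position: [0.6212, 0.0039, 0.0612]
orientation: [-2.558, -1.824, 0.0]
wrist_force: [0.4, -0.9, 1.7]
finger_gap: -0.001
```

>>> jog_arm(
  motion=[
    [1, 0, -1, 0, 0, 0, 0],
    [1, 0, -1.5, 0, 0, 0, 0],
    [1, 0, -1.5, 0, 0, 0, 0],
  ],
)

```text
time: 9.9
position: [0.6205, 0.0041, 0.0613]
orientation: [2.557, 1.823, 0.001]
wrist_force: [3.0, -1.2, -1.9]
finger_gap: -0.004
```

>>> jog_arm(
  motion=[
    [1, 0, -1, 0, 0, 0, 0],
    [1, 0, -1, 0, 0, 0, 0],
  ],
)

```text
time: 10.1
position: [0.6205, 0.0042, 0.0614]
orientation: [2.556, 1.822, 0.003]
wrist_force: [5.6, -2.2, -4.1]
finger_gap: 0.002
```

>>> jog_arm(
  motion=[
    [1, 0, -1, 0, 0, 0, 0],
    [1, 0, -1, 0, 0, 0, 0],
  ],
)

```text
time: 10.3
position: [0.6204, 0.0042, 0.0616]
orientation: [2.555, 1.821, 0.005]
wrist_force: [8.6, -2.8, -4.5]
finger_gap: 0.005
```

The position has stalled at r = 94.5 mm (94 expected at the stop) and the force is rising to about 9 N, so the tab is fully in. I retreat and check.

>>> jog_arm(
  motion=[
    [1, 0, 6, 0, 0, 0, 0],
    [1, 0, 25, 0, 0, 0, 0],
    [1, 0, 45, 0, 0, 0, 0],
    [1, 0, 45, -40, 0, 0, 0],
    [1, 0, 45, -80, 0, 0, 0],
    [1, 0, 45, -80, 0, 0, 0],
    [1, 0, 45, -80, 0, 0, 0],
  ],
)

```text
time: 11.0
position: [0.6607, -0.0095, 0.1423]
orientation: [2.557, 1.824, 0.001]
wrist_force: [0.1, 0.5, -0.5]
finger_gap: 0.003
```

```bash
python3 q.py; python3 - <<'E'
from p import *
c=get_image("scene"); cv2.imwrite("pics/s6.png",cv2.resize(c["frame"][180:400,180:400],None,fx=2.7,fy=2.7,interpolation=cv2.INTER_CUBIC))
E
```

```text
11.0 [ 0.66071847 -0.00953888  0.14226058] [ 0.07195648  0.53513952 -0.50339214]
scene green 52 [224.3 334.7] mean ang 201.76 r 0.0976; r 0.0894..0.1043; inner ang 201.73; ang 199.4..204.2
scene green 36 [220.1 344.2] mean ang 203.15 r 0.1131; r 0.1087..0.1175; inner ang 201.88; ang 199.8..206.4
scene orange 16 [229.7 326.5] mean ang 201.99 r 0.0833; r 0.0790..0.0879; inner ang 202.02; ang 200.8..203.2
```

View pics/s6.png

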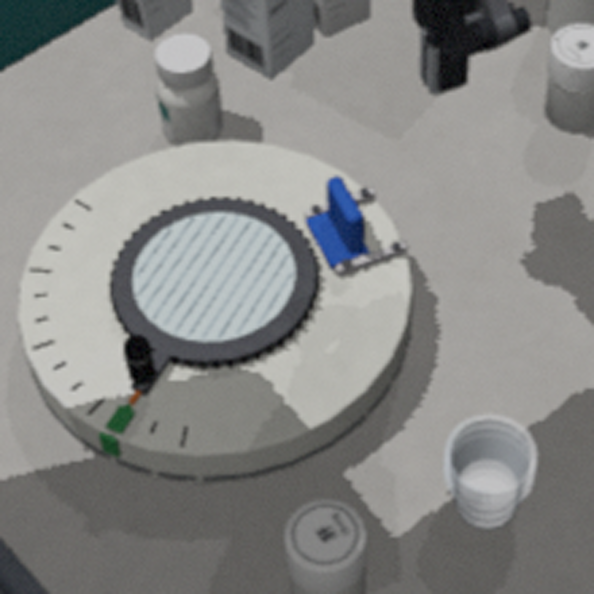

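The tab is now at the inner end of its rails (crop (338,225)). The pointer (137,397) sits on the clip (120,418), and the bottle, vial and pots stand where they were. I hand in.

```bash
python3 -c "
from plant import ctrl
print(ctrl.hand_in())"
```

```text
the job is handed in; nothing more can be done
None
```

The lever's orange pointer is on the green clip, the blue lock tab is fully in, and the job was handed in at about 11 s of robot time. I pushed the knob round the arc with the shut fingertips without gripping it. I then pushed the tab in from behind and backed the arm clear.

- **Pointer:** in the last scene picture it reads 202.0° and the clip 201.8° about the ring axis, a difference of about 0.3 mm at the tip. I estimate the reading is good to about 0.5°. The first top-view picture put the clip at 201.2°, so the two cameras disagree by about 0.6°. I went by the scene camera, because it shows both the pointer and the clip.
- **Lock tab:** the finger stalled 94.5 mm from the ring axis, where about 94 mm was expected at the stop. The wrist force rose to about 10 N there, and the last picture shows the tab at the inner end of its rails.
- **Clip and bystanders:** the clip's measured position did not change. The bottle, vial and pots look undisturbed in the last picture, though I judged that by eye and did not measure them again.

The arm blocked the top camera during the lock step, so the final checks use the scene camera only.

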